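# Rebuild the tiered small-parts tower

## Robot

A 7-joint arm with a two-finger parallel gripper is mounted at the origin on the work surface. World frame = base frame: x ahead of the robot, y to its left, z up, the work surface at z = 0. Lengths are in m, angles in rad, forces in N, time in s.
With the tool pointing down it reaches from about 0.4 to 0.85 m from the base axis. Payload 10.4 kg.
Tool frame: the origin (TCP) lies at the very end of the fingers, on their centre line; the grasp point (between the pads) lies 19 mm behind it; z points along the fingers, y is the line along which they close (so a half turn about z gives the same grasp; the last joint's range is limited). The gripper opens to 85 mm and grips with 20 to 120 N. Pads are 22 mm wide; open, the fingers measure 114 mm over their backs; the gripper's body (76 mm by 85 mm) begins 54 mm behind the grasp point. The pads swing forward as they close: fully open they stand 13 mm farther back than shut.
Start: joints at [1.295, 0.332, -0.065, 1.46, 0.022, 1.35, -0.088], TCP at [0.156, -0.605, 0.231] pointing down, gripper open.
Joint ranges: [-2.6, 2.6], [-0.5, 2.12], [-1.47, 1.34], [0.16, 2.42], [-1.27, 4.41], [0.06, 2.06], [-2.6, 2.6]. Speed limits (rad/s): [2.22, 2.22, 2.79, 2.79, 3.14, 3.14, 3.14].

## Interface

Orientations are given as a unit quaternion [x, y, z, w].
In Python, from workcell import manip, optics gives the robot as it stands.
- The arm moves only by the tool jog_arm, never from a script. Its arguments are lists of equal length, an entry for each row: "dr": the turn, a rotation vector about the tool's x, y, z normalised to -1 to 1, where 1 is 4 degrees, a list of three; "translation": the shift along the tool's x, y, z normalised to -1 to 1, where 1 is 0.025 m, a list of three; "jaw": the opening, from 0 (shut) to 1 (fully open). A call has 1 to 10 rows; each row shifts and turns the commanded pose from where the row before left it, along the tool's axes as they then stand; what a row does not reach is not made up. A row lasts 1/10 s, in which the tool goes at most 50 mm and 8.59 degrees, less where a joint would pass 70% of its speed; a pose out of reach is approached as far as the arm can. A call with a number of a shift or a turn outside -1 to 1 is refused whole. A call with a gripper value outside its range is refused whole. The fingers move at their own pace and stop on an object; "squeeze" is the grip in N (left out, the last holds). Time passes only in rows, so rows that do not move let the fingers close. It gives the time, the measured TCP pose, the force, the opening and the grip force at its end, in the units of the state.
- manip.get_obs(): the state, without advancing time (a new reading comes with each control period).
- optics.camera(name): name is "scene" or "side" or "wrist"; returns a dict with "color" (480x640x3 uint8, red, green, blue), "mtx" (3x3 intrinsics, pixels), "R" (3x3) and "t" (3): a world point X has camera coordinates R X + t. Camera axes: x right, y down, z forward; pixel columns grow to the right and rows downward; lengths in m; the calibration is good to about 2 mm. A picture is of the moment at which its call begins. There is no depth.
- manip.hand_in(): hands the job in; it is judged then, once.
The state is a dict: "clock": time; "joint_pos": joint angles; "joint_velocities": joint speeds; "tau": joint torques, N m; "position": TCP position; "ee_rot": TCP orientation; "ft_force": force on the tool from outside, world axes, zero at the start; "torque": the same for the moment, N m; "grip_width": opening from 0.0 (shut) to 1.0 (fully open); "grasp_force": force on a finger pad.
Only numpy, scipy, OpenCV 4.12 (cv2) and the standard library are available. Lean on these libraries where they do the work, as an engineer would, in place of code of your own. Each camera call takes 0.05 s, during which the arm holds its last target. There are 200 camera calls.

## Task

Put the round small-parts tower back together on its base, one piece at a time from the bottom up: the large tray on the base, then the medium tray, then the small tray, and the carrying handle on top. Plug each piece fully home and level over the spigot below it before fetching the next, and leave the two screw jars and the sealant cartridge standing where they are.

Things in the scene. Friction and masses are not known exactly. Their poses are not given: they have to be found in the camera images.
- base: Tower base, fixed to the bench: grey round foot, 120 mm diameter, 12 mm thick, no rim or dividers; in its middle a 36 mm hub up to a flat shoulder 30 mm above its underside, and on that a tapered spigot, 20 mm diameter, 14 mm high. Origin: underside centre, on the bench, z up.
- tray_large: Loose grey round tray, 160 mm wide, right way up; rim 24 mm high, 6 low dividers, screws fixed in it. Middle: round hub, 36 mm diameter, up to a flat shoulder 56 mm above the underside; on it a tapered spigot, 20 mm wide, 14 mm high. Below: a socket, 26 mm wide, 16 mm deep, fits over the spigot below; it rests on that shoulder. Grip the hub from above. Origin: underside centre, z up.
- tray_medium: Loose grey round tray, 130 mm wide, right way up; rim 24 mm high, 5 low dividers, screws fixed in it. Middle: round hub, 36 mm diameter, up to a flat shoulder 56 mm above the underside; on it a tapered spigot, 20 mm wide, 14 mm high. Below: a socket, 26 mm wide, 16 mm deep, fits over the spigot below; it rests on that shoulder. Grip the hub from above. Origin: underside centre, z up.
- tray_small: Loose grey round tray, 102 mm wide, right way up; rim 24 mm high, 4 low dividers, screws fixed in it. Middle: round hub, 36 mm diameter, up to a flat shoulder 56 mm above the underside; on it a tapered spigot, 20 mm wide, 14 mm high. Below: a socket, 26 mm wide, 16 mm deep, fits over the spigot below; it rests on that shoulder. Grip the hub from above. Origin: underside centre, z up.
- handle: Loose grey carrying handle, upright, 62 mm high: round cap, 44 mm wide, 22 mm high, with a socket below like the trays' (26 mm wide, 16 mm deep), and above it a level bar on two end legs, 76 mm long, 14 mm wide, 12 mm thick, its middle 56 mm above the underside, 28 mm clear over the cap. Grip the bar across its width from above. Origin: underside centre, x along the bar, z up; final yaw is free.
- jar_near: Bystander: closed glass jar with steel lid, 40 mm diameter, 55 mm high, the one nearer the robot. Origin: centre of its underside.
- jar_far: Bystander: the same kind of jar, the one farther from the robot. Origin: centre of its underside.
- cartridge: Bystander: upright gold-coloured sealant cartridge, 49 mm diameter, 210 mm high, with a white nozzle up to 295 mm. Origin: centre of its underside.

How it is judged:
By the outcome, as a careful person would: the job done as asked, in the order asked, and still so for the second after the job is handed in, with the robot touching nothing.
It also fails if it takes over 120 s, if anything falls off the work surface, if the arm or the gripper's body presses on something with over 40 N, if the wrist force passes 120 N, or if a joint passes its speed limit or range.

## Working session

There is one attempt and no reset: what is moved stays moved. The work goes in short steps, Python scripts to look and compute and a tool call to move; the robot and the scene stay as the last step left them, time stands still between calls to the robot, and variables do not carry over. Pictures are saved under pics/ and viewed, at most 14 in all, crops included, and the job is handed in when it is done.

Besides the shell and the picture viewer there is one more tool, called after "Request:" as name(argument=value, ...) on one line, values as JSON. jog_arm: Moves the arm, as the interface text tells. Scaled input: -1 to 1 covers 0.025 m each way for a shift and 4 degrees each way for a turn. Its arguments: {"type":"object","properties":{"dr":{"type":"array","items":{"type":"array","items":{"type":"number"}}},"translation":{"type":"array","items":{"type":"array","items":{"type":"number"}}},"jaw":{"type":"array","items":{"type":"number"}},"squeeze":{"type":"number"}},"required":["dr","translation","jaw"]}

```bash
mkdir -p pics; python3 - <<'E'
from workcell import manip, optics
import cv2,pickle
d={}
for n in("scene","side"):
    c=optics.camera(n);d[n]=c;cv2.imwrite(f"pics/{n}0.png",c["color"][:,:,::-1]);print(n,c["mtx"].round(1).tolist(),c["R"].round(3).tolist(),c["t"].round(3).tolist())
pickle.dump(d,open("cam0.pkl","wb"))
print(manip.get_obs())
E
```

```text
scene [[492.6, 0.0, 318.5], [0.0, 492.6, 246.3], [0.0, 0.0, 1.0]] [[0.594, 0.804, -0.018], [0.592, -0.452, -0.668], [-0.545, 0.386, -0.744]] [-0.354, -0.271, 1.396]
side [[524.6, 0.0, 314.4], [0.0, 524.6, 233.3], [0.0, 0.0, 1.0]] [[-0.911, -0.412, -0.022], [-0.26, 0.615, -0.745], [0.32, -0.673, -0.667]] [0.502, 0.127, 0.879]
{'clock': 0.1, 'joint_pos': array([ 1.29539167,  0.33280535, -0.064696  ,  1.46082929,  0.02159808,
        1.34987667, -0.08852378]), 'joint_velocities': array([ 3.25744655e-04, -1.58869387e-03, -8.54740057e-05, -2.33106149e-03,
       -1.32893337e-03,  3.02883055e-04, -2.78594159e-04]), 'tau': array([ 1.93827173e-04, -6.26746774e+01,  4.86626092e-02, -3.92430282e+01,
        1.64006586e-02,  7.02351885e-03,  8.65730954e-05]), 'position': array([ 0.15624302, -0.60482939,  0.23061094]), 'ee_rot': array([ 9.92022261e-01,  1.26061330e-01, -1.03240461e-04, -6.02931343e-04]), 'ft_force': array([-0.24903348,  0.06789588, -0.26366913]), 'torque': array([-0.04753204, -0.0207642 ,  0.04871541]), 'grasp_force': 0.0, 'grip_width': 1.0022204054952368}
```

View pics/scene0.png

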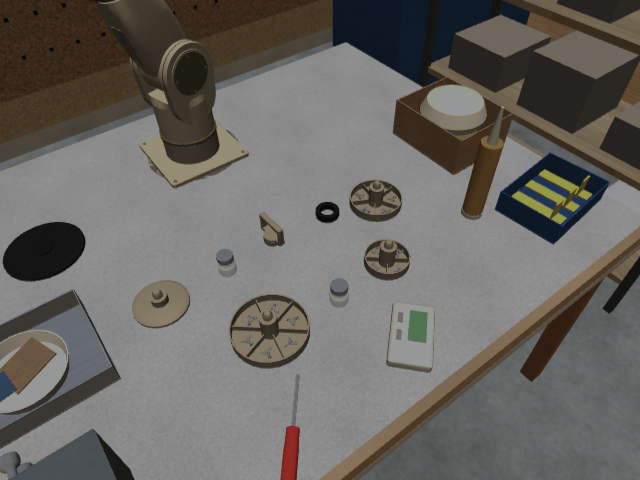

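View pics/side0.png

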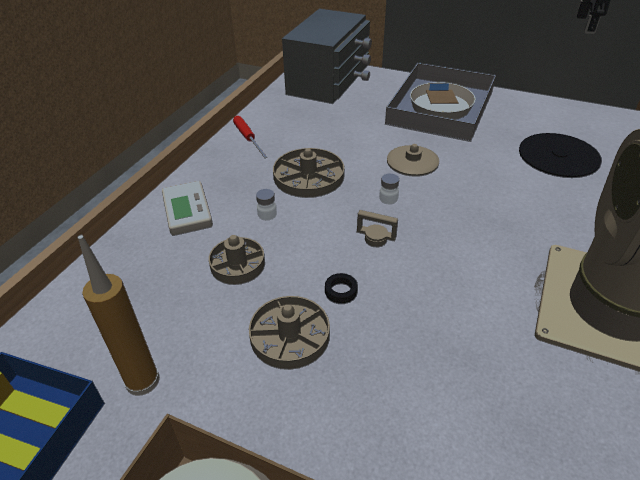

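The scene view shows the large tray's spigot at (267,312), base (158,292), medium (376,184), small (389,243), the handle bar from (262,216) to (282,240), jars at (225,255) and (340,287), and the cartridge foot at (473,213). In the side view the spigots are at large (308,152), base (414,148), medium (288,309) and small (234,239), and the bar runs from (359,215) to (396,224).

```bash
cat > h.py <<'E'
import numpy as np
from scipy.optimize import least_squares
def proj(c,X):
    p=(c["R"]@np.asarray(X).T).T+np.ravel(c["t"]); p=p@c["mtx"].T; return p[...,:2]/p[...,2:]
def tri(cs,pix):
    f=lambda X: np.ravel([proj(c,X)-p for c,p in zip(cs,pix)])
    s=least_squares(f,[.5,0,.05]);return s.x,np.abs(s.fun).max()
def ray(c,p,z):
    d=c["R"].T@np.linalg.solve(c["mtx"],[p[0],p[1],1]);o=-c["R"].T@np.ravel(c["t"]);return o+d*(z-o[2])/d[2]
E
python3 - <<'E'
import pickle;from h import *
np.set_printoptions(precision=4,suppress=True)
d=pickle.load(open("cam0.pkl","rb"));cs=[d["scene"],d["side"]]
T=dict(large=((267,312),(308,152),.066),base=((158,292),(414,148),.042),medium=((376,184),(288,309),.066),small=((389,243),(234,239),.066),bar1=((262,216),(359,215),.058),bar2=((282,240),(396,224),.058),jn=((225,253),(390,178),.055),jf=((340,285),(266,194),.055),cart=((473,213),(141,388),0))
for k,(a,b,z) in T.items():print(k,*tri(cs,(a,b)),ray(cs[0],a,z)[:2],ray(cs[1],b,z)[:2])
E
```

```text
large [ 0.6315 -0.1473  0.065 ] 0.02218369061847625 [ 0.6321 -0.1475] [ 0.6308 -0.1459]
base [ 0.4348 -0.2927  0.0368] 0.1113889295523336 [ 0.4395 -0.2931] [ 0.4329 -0.285 ]
medium [0.4758 0.263  0.0643] 0.1509064287623687 [0.4775 0.2618] [0.4749 0.2641]
small [0.6371 0.1577 0.0642] 1.060010363775234 [0.6401 0.1579] [0.6348 0.1583]
bar1 [ 0.4402 -0.0059  0.0704] 12.282165697747644 [ 0.3958 -0.0119] [0.4573 0.0011]
bar2 [ 0.413  -0.0156  0.0208] 15.774493988256438 [ 0.4863 -0.0169] [ 0.3857 -0.001 ]
jn [ 0.4416 -0.1352  0.0564] 0.19673570267755736 [ 0.4409 -0.1346] [ 0.4419 -0.1376]
jf [0.6552 0.0087 0.0531] 1.4943811407460998 [0.6591 0.0095] [0.6519 0.0084]
cart [ 0.6432  0.4378 -0.0076] 1.1442234477287343 [0.6492 0.4328] [0.6376 0.4404]
```

Request:
jog_arm(dr=[[0, 0, 0.905], [0, 0, 0.905], [0, 0, 0.905], [0, 0, 0.905], [0, 0, 0], [0, 0, 0], [0, 0, 0], [0, 0, 0], [0, 0, 0], [0, 0, 0]], translation=[[0, 0, 0], [0, 0, 0], [0, 0, 0], [0, 0, 0], [0.5, -0.5, 0], [0.9, -0.9, 0], [0.9, -0.9, 0], [0.9, -0.9, 0], [0.9, -0.9, 0], [0.9, -0.9, 0]], jaw=[1, 1, 1, 1, 1, 1, 1, 1, 1, 1], squeeze=80)

```text
clock: 1.1
position: [0.2828, -0.478, 0.2312]
ee_rot: [1.0, 0.001, -0.0, -0.0]
ft_force: [0.1, 0.8, 0.1]
grip_width: 1.002
grasp_force: 0.0
```

Request:
jog_arm(dr=[[0, 0, 0], [0, 0, 0], [0, 0, 0], [0, 0, 0], [0, 0, 0], [0, 0, 0], [0, 0, 0], [0, 0, 0], [0, 0, 0], [0, 0, 0]], translation=[[0.9, -0.9, 0], [0.9, -0.9, 0], [0.9, -0.9, 0], [0.9, -0.9, 0], [0.9, -0.9, 0], [0.9, -0.9, 0], [0.9, -0.9, 0], [0.9, -0.9, 0], [0.9, -0.8, 0], [0.5, -0.3, 0]], jaw=[1, 1, 1, 1, 1, 1, 1, 1, 1, 1])

```text
clock: 2.1
position: [0.4982, -0.2689, 0.2313]
ee_rot: [1.0, 0.003, 0.0, -0.0]
ft_force: [0.4, 0.7, 0.7]
grip_width: 0.999
grasp_force: 0.0
```

Request:
jog_arm(dr=[[0, 0, 0], [0, 0, 0], [0, 0, 0], [0, 0, 0], [0, 0, 0], [0, 0, 0], [0, 0, 0], [0, 0, 0], [0, 0, 0]], translation=[[0.7, -0.6, 0], [0.8, -0.8, 0], [0.8, -0.8, 0], [0.8, -0.8, 0], [0.8, -0.8, 0], [0.8, -0.6, 0], [0.6, -0.4, 0], [0, 0, 0], [0, 0, 0]], jaw=[1, 1, 1, 1, 1, 1, 1, 1, 1])

```text
clock: 3.0
position: [0.6284, -0.153, 0.2309]
ee_rot: [1.0, 0.0, -0.0, 0.0]
ft_force: [-0.9, -0.5, -0.7]
grip_width: 1.001
grasp_force: 0.0
```

```bash
python3 - <<'E'
from workcell import manip, optics
import cv2,pickle
c=optics.camera("wrist");pickle.dump(c,open("w1.pkl","wb"));cv2.imwrite("pics/w1.png",c["color"][:,:,::-1])
print(c["mtx"],c["R"],c["t"],-c["R"].T@c["t"],manip.get_obs()["position"])
from h import proj
p=manip.get_obs()["position"];print(proj(c,p),proj(c,[.632,-.147,.056]))
E
```

```text
[[362.06324907   0.         316.15570851]
 [  0.         362.06324907 242.8937482 ]
 [  0.           0.           1.        ]] [[ 1.65925938e-03 -9.99998494e-01  5.07857306e-04]
 [-9.64456260e-01 -1.46608986e-03  2.64238478e-01]
 [-2.64237336e-01 -9.28246331e-04 -9.64457240e-01]] [-0.15402774  0.57229547  0.54290749] [ 0.69566595 -0.15268452  0.3724668 ] [ 0.62811254 -0.1536475   0.23110879]
[317.98521474 308.17838956] [309.46518492 217.90293844]
```

View pics/w1.png

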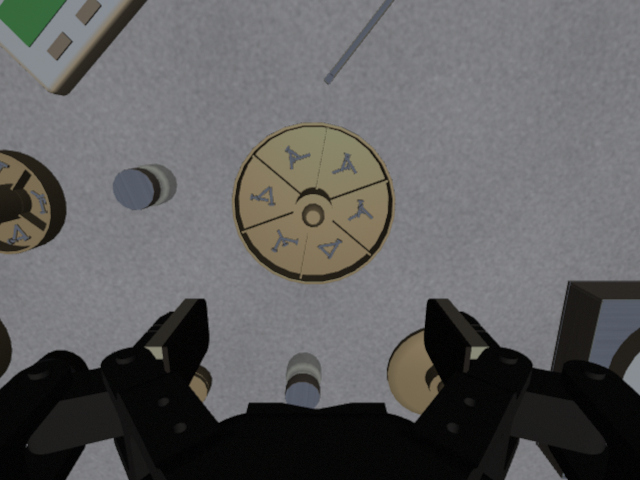

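The wrist view shows the large tray with its rim centre at about (314,203) and its spigot top at (313,215). Part of the base is behind the right finger.

```bash
python3 - <<'E'
import pickle;from h import *
import cv2
c=pickle.load(open("w1.pkl","rb"))
print(ray(c,(313,215),.070),ray(c,(314,203),.024))
a=np.linspace(0,6.28,100)
for X in([.6315,-.1473],ray(c,(313,215),.07)[:2]):
  p=proj(c,np.c_[X[0]+.08*np.cos(a),X[1]+.08*np.sin(a),0*a+.024]);print(p.min(0),p.max(0))
E
```

```text
[ 0.63732702 -0.15025802  0.07      ] [ 0.6402595  -0.15086525  0.024     ]
[228.12534944 125.77687066] [392.50218741 288.30035428]
[230.80569573 119.07743031] [395.90145714 283.03125761]
```

Request:
jog_arm(dr=[[0, 0, 0], [0, 0, 0], [0, 0, 0], [0, 0, 0], [0, 0, 0], [0, 0, 0], [0, 0, 0], [0, 0, 0]], translation=[[0.1, -0.05, 0.6], [0.1, -0.05, 0.9], [0.04, -0.04, 0.9], [0.04, 0, 0.9], [0, 0, 0.9], [0, 0, 0.8], [0, 0, 0], [0, 0, 0]], jaw=[1, 1, 1, 1, 1, 1, 1, 1])

```text
clock: 3.85
position: [0.6353, -0.1496, 0.1062]
ee_rot: [1.0, -0.0, -0.0, 0.0]
ft_force: [-0.1, 0.2, 1.1]
grip_width: 0.999
grasp_force: 0.0
```

```bash
cat > w.py <<'E'
import sys,pickle,cv2
from workcell import manip,optics
from h import *
np.set_printoptions(precision=4,suppress=True)
n=sys.argv[1];cam=sys.argv[2] if len(sys.argv)>2 else "wrist"
c=optics.camera(cam);pickle.dump(c,open(n+".pkl","wb"));cv2.imwrite(f"pics/{n}.png",c["color"][:,:,::-1])
o=manip.get_obs();print(o["position"],o["ee_rot"],o["clock"],"tcp px",proj(c,o["position"]))
E
python3 w.py w2
```

```text
[ 0.636  -0.1496  0.1071] [ 1.     -0.0002  0.0005  0.0002] 3.9 tcp px [316.3682 306.9254]
```

View pics/w2.png

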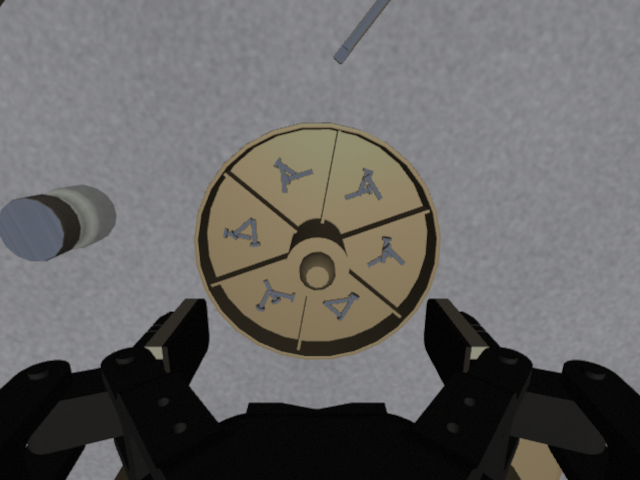

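The large tray is now closer: its rim spans columns 195–440 and rows 122–357, the spigot top is at (317,276) and the shoulder disc is centred at about (318,267).

```bash
cat > fitrim.py <<'E'
import sys,pickle
from h import *
# name, l r t b, zrim, R -> xy
n=sys.argv[1];obs=np.array([float(v) for v in sys.argv[2:6]]);z,R=map(float,sys.argv[6:8])
c=pickle.load(open(n+".pkl","rb"));a=np.linspace(0,6.2832,400)
def f(q):
    p=proj(c,np.c_[q[0]+q[2]*np.cos(a),q[1]+q[2]*np.sin(a),0*a+z]);return np.array([p[:,0].min(),p[:,0].max(),p[:,1].min(),p[:,1].max()])-obs
s=least_squares(f,[.6,0,R]);print(s.x.round(4),s.fun.round(1))
E
python3 fitrim.py w2 195 440 122 357 .024 .08
python3 -c "
import pickle;from h import *
c=pickle.load(open('w2.pkl','rb'));print(ray(c,(317,276),.07),ray(c,(318.5,267),.056))"
```

```text
[ 0.6366 -0.1503  0.0784] [ 0.2 -0.2 -0.2  0.3]
[ 0.63602007 -0.14991178  0.07      ] [ 0.63613026 -0.15078555  0.056     ]
```

Request:
jog_arm(dr=[[0, 0, 0], [0, 0, 0], [0, 0, 0], [0, 0, 0], [0, 0, 0], [0, 0, 0], [0, 0, 0], [0, 0, 0], [0, 0, 0], [0, 0, 0]], translation=[[0, 0, 0.6], [0, 0, 0.8], [0, 0, 0.8], [0, 0, 0.6], [0, 0, 0.3], [0, 0, 0], [0, 0, 0], [0, 0, 0], [0, 0, 0], [0, 0, 0]], jaw=[1, 1, 1, 1, 1, 1, 0.2, 0.2, 0.2, 0.2], squeeze=80)

```text
clock: 4.9
position: [0.6366, -0.1492, 0.03]
ee_rot: [1.0, 0.0, 0.001, 0.0]
ft_force: [0.1, -0.6, -0.3]
grip_width: 0.398
grasp_force: 79.6
```

Request:
jog_arm(dr=[[0, 0, 0], [0, 0, 0], [0, 0, 0], [0, 0, 0], [0, 0, 0]], translation=[[0, 0, 0], [0, 0, 0], [0, 0, 0], [0, 0, 0], [0, 0, -0.1]], jaw=[0.2, 0.2, 0.2, 0.2, 0.2])

```text
clock: 5.4
position: [0.6357, -0.1491, 0.0314]
ee_rot: [1.0, 0.0, -0.0, 0.0]
ft_force: [0.2, -0.2, -1.7]
grip_width: 0.4
grasp_force: 79.8
```

Request:
jog_arm(dr=[[0, 0, 0], [0, 0, 0], [0, 0, 0], [0, 0, 0], [0, 0, 0], [0, 0, 0], [0, 0, 0], [0, 0, 0], [0, 0, 0], [0, 0, 0]], translation=[[0, 0, -0.3], [0, 0, -0.6], [0, 0, -0.9], [0, 0, -0.9], [0, 0, -0.9], [-0.3, 0, -0.9], [-0.6, 0, -0.9], [-0.7, -0.2, -0.8], [-0.7, -0.3, -0.5], [-0.7, -0.3, -0.2]], jaw=[0.2, 0.2, 0.2, 0.2, 0.2, 0.2, 0.2, 0.2, 0.2, 0.2])

```text
clock: 6.4
position: [0.5608, -0.1289, 0.2066]
ee_rot: [1.0, 0.0, 0.002, 0.0]
ft_force: [-0.6, 0.8, -1.3]
grip_width: 0.395
grasp_force: 79.7
```

Request:
jog_arm(dr=[[0, 0, 0], [0, 0, 0], [0, 0, 0], [0, 0, 0], [0, 0, 0], [0, 0, 0], [0, 0, 0], [0, 0, 0], [0, 0, 0], [0, 0, 0]], translation=[[-0.7, -0.2, 0], [-0.7, -0.2, 0], [-0.7, -0.2, 0], [-0.7, -0.2, 0], [-0.7, -0.2, 0], [-0.7, -0.2, 0], [-0.7, -0.2, 0], [-0.6, 0, 0], [-0.3, 0, 0], [0, 0, 0]], jaw=[0.2, 0.2, 0.2, 0.2, 0.2, 0.2, 0.2, 0.2, 0.2, 0.2])

```text
clock: 7.4
position: [0.4155, -0.0943, 0.2046]
ee_rot: [1.0, -0.0, 0.001, 0.001]
ft_force: [0.9, -1.4, -2.8]
grip_width: 0.395
grasp_force: 79.7
```

```bash
python3 w.py w3
```

```text
[ 0.4161 -0.0942  0.2045] [ 1.     -0.0001  0.0006  0.0004] 7.45 tcp px [316.4083 305.966 ]
```

View pics/w3.png

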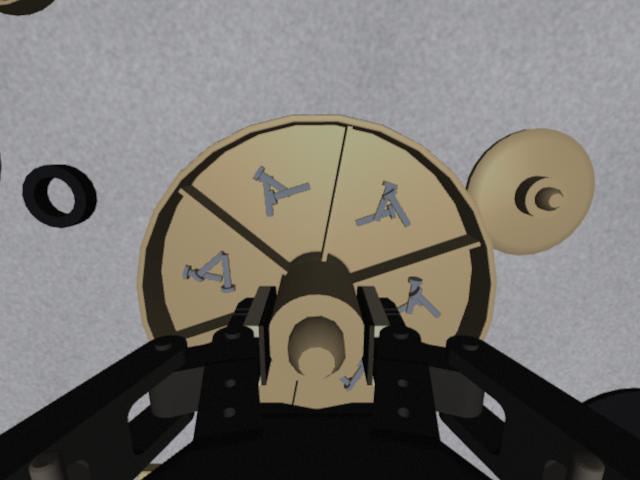

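The tray is held level: its spigot top is at (318,362) and its rim spans columns 138–494 with its top at row 114. The base foot spans columns 467–595 and rows 128–255, with its spigot top at (551,199).

```bash
python3 fitrim.py w3 467 595 128 255 .011 .06
python3 -c "
import pickle;from h import *
c=pickle.load(open('w3.pkl','rb'));print(ray(c,(551,199),.044),ray(c,(544,196),.030),ray(c,(318,362),.2045+.0415))
print(ray(c,(494,280),.1995)+0,ray(c,(138,280),.1995),ray(c,(316,114),.1995))"
```

```text
[ 0.438  -0.2931  0.0587] [-0.1  0.1  0.1 -0.1]
[ 0.43853221 -0.29126281  0.044     ] [ 0.43912769 -0.29381709  0.03      ] [ 0.41627648 -0.09466786  0.246     ]
[ 0.42596809 -0.17109244  0.1995    ] [ 0.4259277  -0.01716168  0.1995    ] [ 0.49376638 -0.09402827  0.1995    ]
```

Request:
jog_arm(dr=[[0, 0, 0], [0, 0, 0], [0, 0, 0], [0, 0, 0], [0, 0, 0], [0, 0, 0], [0, 0, 0], [0, 0, 0], [0, 0, 0], [0, 0, 0]], translation=[[0.1, 0.4, 0], [0.1, 0.8, 0], [0.1, 0.9, 0], [0.1, 0.9, 0], [0.1, 0.9, 0], [0.1, 0.9, 0], [0.1, 0.9, 0], [0.1, 0.9, 0], [0.1, 0.8, 0], [0, 0.4, 0]], jaw=[0.2, 0.2, 0.2, 0.2, 0.2, 0.2, 0.2, 0.2, 0.2, 0.2])

```text
clock: 8.45
position: [0.4383, -0.2915, 0.2033]
ee_rot: [1.0, -0.001, -0.0, -0.0]
ft_force: [0.1, 0.2, -1.7]
grip_width: 0.397
grasp_force: 79.8
```

Request:
jog_arm(dr=[[0, 0, 0], [0, 0, 0], [0, 0, 0], [0, 0, 0], [0, 0, 0], [0, 0, 0], [0, 0, 0], [0, 0, 0], [0, 0, 0]], translation=[[0, 0.12, 0.4], [0, 0, 0.8], [0, 0, 0.8], [0, 0, 0.8], [0, 0, 0.8], [0, 0, 0.8], [0, 0, 0.4], [0, 0, 0], [0, 0, 0]], jaw=[0.2, 0.2, 0.2, 0.2, 0.2, 0.2, 0.2, 0.2, 0.2])

```text
clock: 9.35
position: [0.4387, -0.2919, 0.0843]
ee_rot: [1.0, 0.0, 0.0, 0.0]
ft_force: [0.2, -0.2, -1.7]
grip_width: 0.398
grasp_force: 79.8
```

Request:
jog_arm(dr=[[0, 0, 0], [0, 0, 0], [0, 0, 0], [0, 0, 0], [0, 0, 0], [0, 0, 0]], translation=[[0, 0.03, 0.3], [0, 0, 0.2], [0, 0, 0.2], [0, 0, 0.15], [0, 0, 0], [0, 0, 0]], jaw=[0.2, 0.2, 0.2, 0.2, 0.2, 0.2])

```text
clock: 9.95
position: [0.4383, -0.2929, 0.0626]
ee_rot: [1.0, -0.0, 0.0, 0.0]
ft_force: [1.1, -0.3, -2.3]
grip_width: 0.393
grasp_force: 79.7
```

Request:
jog_arm(dr=[[0, 0, 0], [0, 0, 0], [0, 0, 0], [0, 0, 0]], translation=[[0, 0, 0.05], [0, 0, 0.05], [0, 0, 0], [0, 0, 0]], jaw=[0.2, 0.2, 0.2, 0.2])

```text
clock: 10.35
position: [0.4383, -0.2929, 0.0601]
ee_rot: [1.0, -0.0, 0.0, 0.0]
ft_force: [-0.1, 0.1, -1.3]
grip_width: 0.397
grasp_force: 79.7
```

Request:
jog_arm(dr=[[0, 0, 0], [0, 0, 0], [0, 0, 0], [0, 0, 0]], translation=[[0, 0, 0.04], [0, 0, 0.02], [0, 0, 0], [0, 0, 0]], jaw=[0.2, 0.2, 0.2, 0.2])

```text
clock: 10.75
position: [0.4385, -0.293, 0.0599]
ee_rot: [1.0, 0.0, 0.0, 0.0]
ft_force: [-5.5, 2.7, 12.7]
grip_width: 0.395
grasp_force: 80.9
```

Request:
jog_arm(dr=[[0, 0, 0], [0, 0, 0], [0, 0, 0], [0, 0, 0], [0, 0, 0], [0, 0, 0], [0, 0, 0], [0, 0, 0], [0, 0, 0], [0, 0, 0]], translation=[[0, 0, 0], [0, 0, 0], [0, 0, 0], [0, 0, -0.2], [0, 0, -0.6], [0, 0, -0.9], [0, 0, -0.9], [0, 0, -0.9], [0, 0, -0.9], [0, 0, -0.8]], jaw=[0.8, 0.8, 0.8, 0.8, 0.8, 0.8, 0.8, 0.8, 0.8, 0.8])

```text
clock: 11.75
position: [0.4384, -0.2929, 0.1901]
ee_rot: [1.0, 0.0, 0.0, 0.0]
ft_force: [0.3, 0.0, 0.2]
grip_width: 0.8
grasp_force: 0.0
```

Request:
jog_arm(dr=[[0, 0, 0], [0, 0, 0], [0, 0, 0], [0, 0, 0]], translation=[[-0.3, 0, -0.9], [-0.3, 0, -0.8], [0, 0, -0.4], [0, 0, 0]], jaw=[0.8, 0.8, 0.8, 0.8])

```text
clock: 12.15
position: [0.424, -0.2932, 0.2424]
ee_rot: [1.0, -0.0, 0.001, 0.001]
ft_force: [0.5, 0.1, 0.4]
grip_width: 0.795
grasp_force: 0.0
```

```bash
python3 w.py w4
```

```text
[ 0.4237 -0.2929  0.2411] [1.     0.0001 0.0004 0.0002] 12.2 tcp px [315.7139 306.7113]
```

View pics/w4.png

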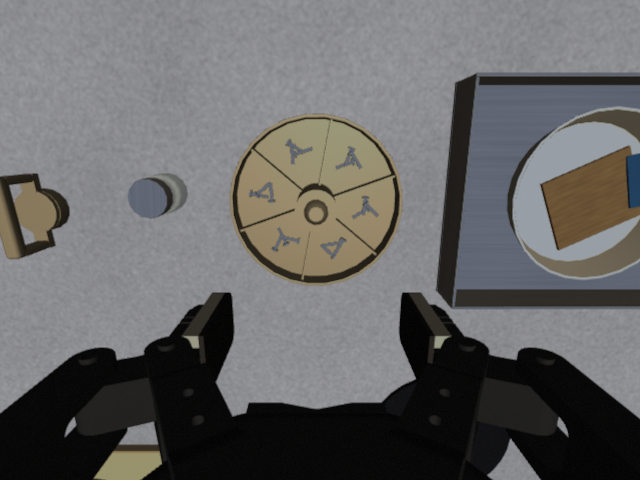

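The large tray sits level on the base: its rim spans columns 231–402 and rows 114–285, and its spigot top is at (316,211). The handle is at the left edge, with its bar at about (10,215).

```bash
python3 fitrim.py w4 231 402 114 285 .054 .08
python3 -c "
import pickle;from h import *
c=pickle.load(open('w4.pkl','rb'));print(ray(c,(316,211),.1))"
```

```text
[ 0.4378 -0.2937  0.0786] [-0.2  0.2  0.2 -0.2]
[ 0.4402057 -0.29316    0.1      ]
```

Request:
jog_arm(dr=[[0, 0, 0], [0, 0, 0], [0, 0, 0], [0, 0, 0], [0, 0, 0], [0, 0, 0], [0, 0, 0], [0, 0, 0], [0, 0, 0], [0, 0, 0]], translation=[[0.1, -0.6, 0], [0.1, -1, 0], [0.1, -1, 0], [0.1, -1, 0], [0.1, -1, 0], [0.1, -1, 0], [0.1, -1, 0], [0.1, -1, 0], [0.1, -1, 0], [0.1, -1, 0]], jaw=[1, 1, 1, 1, 1, 1, 1, 1, 1, 1])

```text
clock: 13.2
position: [0.4477, -0.0505, 0.2399]
ee_rot: [1.0, 0.001, -0.001, -0.0]
ft_force: [0.6, 0.3, 0.5]
grip_width: 1.004
grasp_force: 0.0
```

Request:
jog_arm(dr=[[0, 0, 0], [0, 0, 0], [0, 0, 0], [0, 0, 0], [0, 0, 0], [0, 0, 0], [0, 0, 0], [0, 0, 0], [0, 0, 0], [0, 0, 0]], translation=[[0.1, -1, 0], [0.1, -1, 0], [0.1, -1, 0], [0.1, -1, 0], [0.1, -1, 0], [0.1, -1, 0], [0.1, -1, 0.3], [0.1, -1, 0.6], [0.1, -1, 0.6], [0.1, -1, 0.6]], jaw=[1, 1, 1, 1, 1, 1, 1, 1, 1, 1])

```text
clock: 14.2
position: [0.472, 0.1991, 0.187]
ee_rot: [1.0, 0.001, -0.001, 0.0]
ft_force: [0.6, -0.7, 0.1]
grip_width: 0.999
grasp_force: 0.0
```

Request:
jog_arm(dr=[[0, 0, 0], [0, 0, 0], [0, 0, 0], [0, 0, 0], [0, 0, 0], [0, 0, 0]], translation=[[0.1, -1, 0.6], [0, -1, 0.6], [0, -0.6, 0.6], [0, 0, 0.6], [0, 0, 0.4], [0, 0, 0]], jaw=[1, 1, 1, 1, 1, 1])

```text
clock: 14.8
position: [0.4749, 0.2608, 0.1168]
ee_rot: [1.0, -0.0, -0.001, 0.001]
ft_force: [1.0, -0.2, 0.4]
grip_width: 1.002
grasp_force: 0.0
```

```bash
python3 w.py w5
```

```text
[0.4755 0.261  0.1179] [ 1.     -0.0005 -0.0006  0.0005] 14.85 tcp px [315.8876 307.13  ]
```

View pics/w5.png

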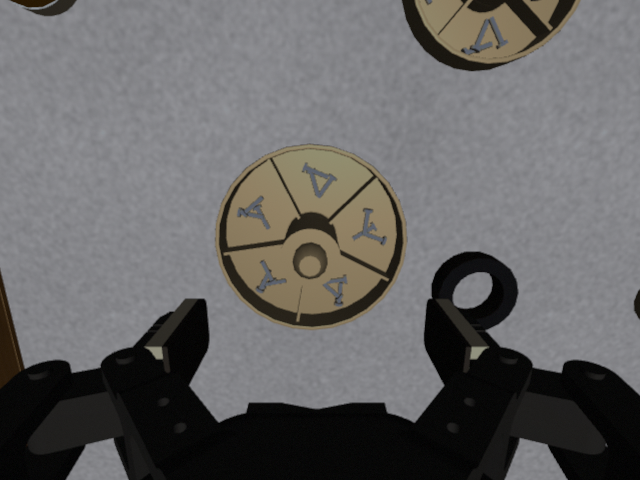

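The medium tray's rim spans columns 216–406 and rows 144–329, with its spigot top at (310,266). A black ring lies at (475,290), near the right finger.

```bash
python3 fitrim.py w5 216 406 144 329 .024 .065
python3 -c "
import pickle;from h import *
c=pickle.load(open('w5.pkl','rb'));print(ray(c,(310,266),.07),ray(c,(475,290),.01),ray(c,(433,290),.01))"
```

```text
[0.4778 0.2641 0.0638] [-0.3  0.3  0.3 -0.4]
[0.47731064 0.2641994  0.07      ] [0.43782686 0.14342423 0.01      ] [0.43783874 0.17445145 0.01      ]
```

Request:
jog_arm(dr=[[0, 0, 0], [0, 0, 0], [0, 0, 0], [0, 0, 0], [0, 0, 0], [0, 0, 0], [0, 0, 0], [0, 0, 0], [0, 0, 0], [0, 0, 0]], translation=[[0.08, -0.12, 0.5], [0, 0, 0.8], [0, 0, 0.8], [0, 0, 0.8], [0, 0, 0.5], [0, 0, 0.14], [0, 0, 0], [0, 0, 0], [0, 0, 0], [0, 0, 0]], jaw=[0.8, 0.8, 0.8, 0.8, 0.8, 0.8, 0.8, 0.2, 0.2, 0.2])

```text
clock: 15.85
position: [0.4784, 0.2655, 0.0313]
ee_rot: [1.0, -0.0, 0.001, -0.0]
ft_force: [-2.4, -0.7, 7.3]
grip_width: 0.396
grasp_force: 79.0
```

Request:
jog_arm(dr=[[0, 0, 0], [0, 0, 0], [0, 0, 0], [0, 0, 0], [0, 0, 0], [0, 0, 0]], translation=[[0, 0, 0], [0, 0, 0], [0, 0, 0], [0, 0, 0], [0, 0, 0], [0, 0, 0]], jaw=[0.2, 0.2, 0.2, 0.2, 0.2, 0.2])

```text
clock: 16.45
position: [0.4785, 0.2654, 0.0313]
ee_rot: [1.0, -0.0, 0.001, -0.0]
ft_force: [-2.0, -1.4, 7.4]
grip_width: 0.395
grasp_force: 79.0
```

Request:
jog_arm(dr=[[0, 0, 0], [0, 0, 0], [0, 0, 0], [0, 0, 0], [0, 0, 0], [0, 0, 0], [0, 0, 0], [0, 0, 0], [0, 0, 0], [0, 0, 0]], translation=[[0, 0, -0.3], [0, 0, -0.6], [0, 0, -0.9], [0, 0.2, -0.9], [0, 0.4, -0.9], [0, 0.6, -0.9], [-0.1, 0.8, -0.9], [-0.1, 0.9, -0.8], [-0.1, 0.9, -0.2], [-0.1, 0.9, 0]], jaw=[0.2, 0.2, 0.2, 0.2, 0.2, 0.2, 0.2, 0.2, 0.2, 0.2])

```text
clock: 17.45
position: [0.4681, 0.1473, 0.1923]
ee_rot: [1.0, 0.0, 0.001, -0.0]
ft_force: [0.1, 0.4, -2.0]
grip_width: 0.4
grasp_force: 79.8
```

Request:
jog_arm(dr=[[0, 0, 0], [0, 0, 0], [0, 0, 0], [0, 0, 0], [0, 0, 0], [0, 0, 0], [0, 0, 0], [0, 0, 0], [0, 0, 0], [0, 0, 0]], translation=[[-0.1, 0.9, 0], [-0.1, 0.9, 0], [-0.1, 0.9, 0], [-0.1, 0.9, 0], [-0.1, 0.9, 0], [-0.1, 0.9, 0], [-0.1, 0.9, 0], [-0.1, 0.9, 0], [-0.1, 0.9, 0], [-0.1, 0.9, 0]], jaw=[0.2, 0.2, 0.2, 0.2, 0.2, 0.2, 0.2, 0.2, 0.2, 0.2])

```text
clock: 18.45
position: [0.4427, -0.0779, 0.1912]
ee_rot: [1.0, 0.0, 0.001, 0.0]
ft_force: [1.2, 0.2, -2.2]
grip_width: 0.395
grasp_force: 79.8
```

Request:
jog_arm(dr=[[0, 0, 0], [0, 0, 0], [0, 0, 0], [0, 0, 0]], translation=[[-0.1, 0.6, 0], [0, 0.3, 0], [0, 0, 0], [0, 0, 0]], jaw=[0.2, 0.2, 0.2, 0.2])

```text
clock: 18.85
position: [0.4405, -0.0989, 0.1904]
ee_rot: [1.0, 0.001, 0.0, -0.0]
ft_force: [-0.5, 0.8, -1.0]
grip_width: 0.4
grasp_force: 79.8
```

```bash
python3 w.py w6
```

```text
[ 0.4406 -0.0988  0.1903] [ 1.      0.0007  0.0002 -0.0001] 18.9 tcp px [316.1633 307.235 ]
```

View pics/w6.png

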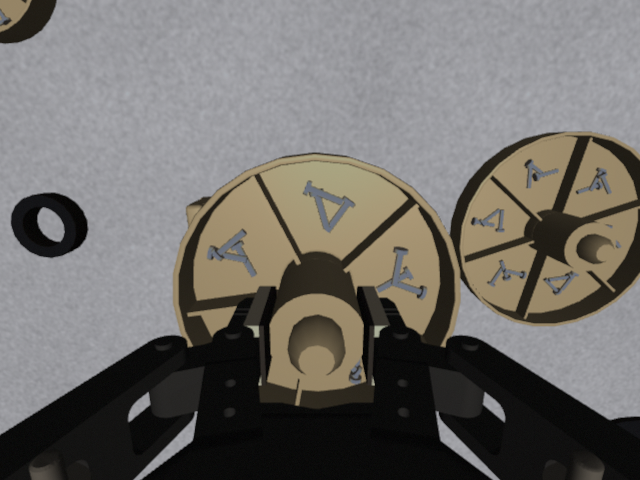

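The held tray's spigot top is at (317,361). The seated large tray's spigot top is at about (602,249), with its rim running from row 131 to row 325.

```bash
python3 -c "
import pickle;from h import *
c=pickle.load(open('w6.pkl','rb'));print(ray(c,(602,249),.1),ray(c,(317,361),.2293), ray(c,(316,154),.183))
a=np.linspace(0,6.28,200);p=proj(c,np.c_[.4387+.0785*np.cos(a),-.2932+.0785*np.sin(a),0*a+.054]);print(p.min(0),p.max(0))"
```

```text
[ 0.4405538  -0.28961722  0.1       ] [ 0.44006536 -0.09906458  0.2293    ] [ 0.50386449 -0.09860024  0.183     ]
[462.033186   131.31410984] [664.04884473 324.82368406]
```

Request:
jog_arm(dr=[[0, 0, 0], [0, 0, 0], [0, 0, 0], [0, 0, 0], [0, 0, 0], [0, 0, 0], [0, 0, 0], [0, 0, 0], [0, 0, 0], [0, 0, 0]], translation=[[-0.05, 0.4, 0], [0, 0.8, 0], [0, 0.9, 0], [0, 0.9, 0], [0, 0.9, 0], [0, 0.9, 0], [0, 0.9, 0], [0, 0.9, 0], [0, 0.8, 0], [0, 0.35, 0]], jaw=[0.2, 0.2, 0.2, 0.2, 0.2, 0.2, 0.2, 0.2, 0.2, 0.2])

```text
clock: 19.9
position: [0.4384, -0.2957, 0.1898]
ee_rot: [1.0, -0.001, -0.0, 0.0]
ft_force: [-0.7, 0.6, -1.7]
grip_width: 0.396
grasp_force: 79.8
```

Request:
jog_arm(dr=[[0, 0, 0], [0, 0, 0], [0, 0, 0], [0, 0, 0], [0, 0, 0], [0, 0, 0]], translation=[[0, 0, 0.4], [0, 0, 0.6], [0, 0, 0.6], [0, 0, 0.4], [0, 0, 0], [0, 0, 0]], jaw=[0.2, 0.2, 0.2, 0.2, 0.2, 0.2])

```text
clock: 20.5
position: [0.4393, -0.2932, 0.1403]
ee_rot: [1.0, 0.0, 0.0, -0.0]
ft_force: [1.1, 0.1, -1.1]
grip_width: 0.395
grasp_force: 79.8
```

Request:
jog_arm(dr=[[0, 0, 0], [0, 0, 0], [0, 0, 0], [0, 0, 0], [0, 0, 0], [0, 0, 0]], translation=[[0, 0, 0.3], [0, 0, 0.2], [0, 0, 0.2], [0, 0, 0.14], [0, 0, 0], [0, 0, 0]], jaw=[0.2, 0.2, 0.2, 0.2, 0.2, 0.2])

```text
clock: 21.1
position: [0.4391, -0.2937, 0.1191]
ee_rot: [1.0, 0.0, -0.0, 0.0]
ft_force: [0.2, -0.5, -1.0]
grip_width: 0.393
grasp_force: 79.8
```

Request:
jog_arm(dr=[[0, 0, 0], [0, 0, 0], [0, 0, 0], [0, 0, 0]], translation=[[0, 0, 0.05], [0, 0, 0.05], [0, 0, 0], [0, 0, 0]], jaw=[0.2, 0.2, 0.2, 0.2])

```text
clock: 21.5
position: [0.4394, -0.2938, 0.1172]
ee_rot: [1.0, 0.0, 0.0, 0.0]
ft_force: [-0.9, 0.8, 6.4]
grip_width: 0.392
grasp_force: 80.3
```

Request:
jog_arm(dr=[[0, 0, 0], [0, 0, 0], [0, 0, 0], [0, 0, 0], [0, 0, 0], [0, 0, 0], [0, 0, 0], [0, 0, 0], [0, 0, 0], [0, 0, 0]], translation=[[0, 0, 0], [0, 0, 0], [0, 0, 0], [0, 0, -0.2], [0, 0, -0.6], [0, 0, -0.9], [0, 0, -0.9], [0, 0, -0.9], [0.2, -0.3, -0.9], [0.4, -0.6, -0.9]], jaw=[0.75, 0.75, 0.75, 0.75, 0.75, 0.75, 0.75, 0.75, 0.75, 0.75])

```text
clock: 22.5
position: [0.4534, -0.272, 0.2504]
ee_rot: [1.0, -0.001, -0.0, 0.0]
ft_force: [0.6, -0.7, 0.7]
grip_width: 0.751
grasp_force: 0.0
```

Request:
jog_arm(dr=[[0, 0, 0], [0, 0, 0], [0, 0, 0], [0, 0, 0], [0, 0, 0], [0, 0, 0], [0, 0, 0], [0, 0, 0], [0, 0, 0], [0, 0, 0]], translation=[[0.4, -0.9, 0], [0.4, -1, 0], [0.4, -1, 0], [0.4, -1, 0], [0.4, -1, 0], [0.4, -1, 0], [0.4, -1, 0], [0.4, -1, 0], [0.4, -1, 0], [0.4, -1, 0]], jaw=[0.75, 0.75, 0.75, 0.75, 0.75, 0.75, 0.75, 0.75, 0.75, 0.75])

```text
clock: 23.5
position: [0.5543, -0.0227, 0.2494]
ee_rot: [1.0, -0.0, 0.0, 0.0]
ft_force: [0.3, 0.2, -0.5]
grip_width: 0.749
grasp_force: 0.0
```

Request:
jog_arm(dr=[[0, 0, 0], [0, 0, 0], [0, 0, 0], [0, 0, 0], [0, 0, 0], [0, 0, 0], [0, 0, 0], [0, 0, 0], [0, 0, 0], [0, 0, 0]], translation=[[0.4, -1, 0], [0.4, -1, 0], [0.4, -1, 0.2], [0.4, -1, 0.5], [0.4, -1, 0.9], [0.4, -1, 0.9], [0.4, -0.9, 0.9], [0.4, -0.4, 0.9], [0.24, 0, 0.9], [0, 0, 0]], jaw=[0.75, 0.75, 0.75, 0.75, 0.75, 0.75, 0.75, 0.75, 0.75, 0.75])

```text
clock: 24.5
position: [0.6388, 0.1584, 0.1157]
ee_rot: [1.0, 0.0, -0.003, 0.001]
ft_force: [-0.2, -0.1, -0.8]
grip_width: 0.754
grasp_force: 0.0
```

```bash
python3 w.py w7
```

```text
[0.6394 0.1584 0.1179] [ 1.     -0.0001 -0.0014  0.0004] 24.55 tcp px [316.4507 308.3905]
```

View pics/w7.png

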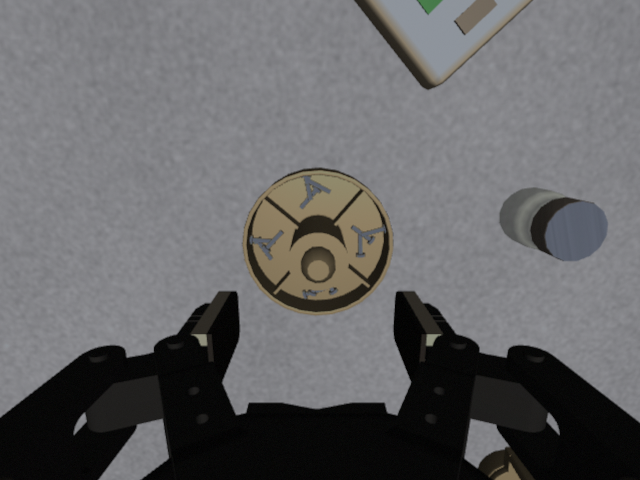

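The small tray's rim spans columns 244–393 and rows 169–314, with its spigot top at (318,270).

```bash
python3 fitrim.py w7 244 393 169 314 .024 .051
python3 -c "
import pickle;from h import *
c=pickle.load(open('w7.pkl','rb'));print(ray(c,(318,270),.07),ray(c,(318,264),.056))
from workcell import manip;print(manip.get_obs()['position'])"
```

```text
[0.64   0.1568 0.05  ] [-0.4  0.4  0.4 -0.4]
[0.63915366 0.1574383  0.07      ] [0.63782738 0.15734557 0.056     ]
[0.63935441 0.15839434 0.11791361]
```

Request:
jog_arm(dr=[[0, 0, 0], [0, 0, 0], [0, 0, 0], [0, 0, 0], [0, 0, 0], [0, 0, 0], [0, 0, 0], [0, 0, 0], [0, 0, 0], [0, 0, 0]], translation=[[0, 0.04, 0.5], [0, 0, 0.8], [0, 0, 0.8], [0, 0, 0.8], [0, 0, 0.4], [0, 0, 0.16], [0, 0, 0], [0, 0, 0], [0, 0, 0], [0, 0, 0]], jaw=[0.62, 0.62, 0.62, 0.62, 0.62, 0.62, 0.62, 0.2, 0.2, 0.2])

```text
clock: 25.55
position: [0.6409, 0.1583, 0.0342]
ee_rot: [1.0, 0.0, 0.001, -0.0]
ft_force: [-1.2, 0.0, 6.4]
grip_width: 0.396
grasp_force: 79.6
```

Request:
jog_arm(dr=[[0, 0, 0], [0, 0, 0], [0, 0, 0], [0, 0, 0], [0, 0, 0]], translation=[[0, 0, 0], [0, 0, 0], [0, 0, 0], [0, 0, 0], [0, 0, 0]], jaw=[0.2, 0.2, 0.2, 0.2, 0.2])

```text
clock: 26.05
position: [0.6409, 0.1582, 0.0342]
ee_rot: [1.0, 0.0, 0.001, -0.0]
ft_force: [-0.9, -0.4, 6.1]
grip_width: 0.398
grasp_force: 79.6
```

Request:
jog_arm(dr=[[0, 0, 0], [0, 0, 0], [0, 0, 0], [0, 0, 0], [0, 0, 0], [0, 0, 0], [0, 0, 0], [0, 0, 0], [0, 0, 0], [0, 0, 0]], translation=[[0, 0, -0.3], [0, 0, -0.6], [0, 0, -0.9], [0, 0, -0.9], [-0.2, 0.2, -0.9], [-0.4, 0.5, -0.9], [-0.6, 0.7, -0.9], [-0.6, 0.8, -0.9], [-0.6, 0.8, -0.9], [-0.6, 0.8, -0.9]], jaw=[0.2, 0.2, 0.2, 0.2, 0.2, 0.2, 0.2, 0.2, 0.2, 0.2])

```text
clock: 27.05
position: [0.5642, 0.0624, 0.2371]
ee_rot: [1.0, 0.0, 0.001, 0.0]
ft_force: [1.2, 0.2, -0.7]
grip_width: 0.391
grasp_force: 79.7
```

Request:
jog_arm(dr=[[0, 0, 0], [0, 0, 0], [0, 0, 0], [0, 0, 0], [0, 0, 0], [0, 0, 0], [0, 0, 0], [0, 0, 0], [0, 0, 0], [0, 0, 0]], translation=[[-0.7, 0.9, -0.5], [-0.7, 0.9, 0], [-0.7, 0.9, 0], [-0.7, 0.9, 0], [-0.7, 0.9, 0], [-0.7, 0.8, 0], [-0.5, 0.7, 0], [-0.3, 0.4, 0], [0, 0, 0], [0, 0, 0]], jaw=[0.2, 0.2, 0.2, 0.2, 0.2, 0.2, 0.2, 0.2, 0.2, 0.2])

```text
clock: 28.05
position: [0.4406, -0.0963, 0.248]
ee_rot: [1.0, 0.0, 0.0, 0.0]
ft_force: [0.4, 0.4, -0.6]
grip_width: 0.394
grasp_force: 79.7
```

```bash
python3 w.py w8
```

```text
[ 0.4407 -0.096   0.2479] [ 1.      0.0008  0.0003 -0.0001] 28.1 tcp px [315.8373 306.9391]
```

View pics/w8.png

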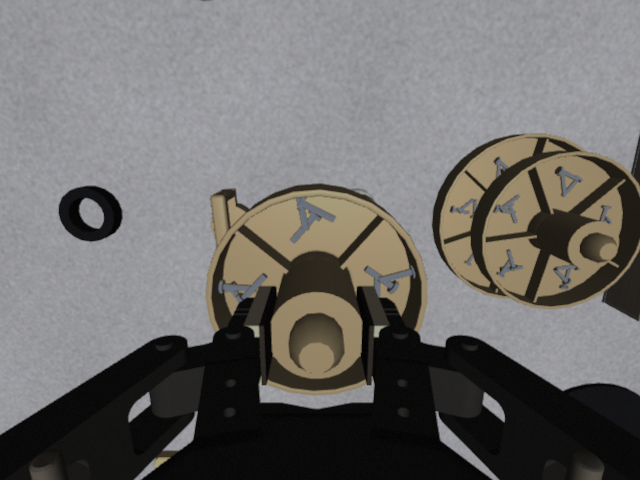

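The medium tray is seated level on the large one: its rim spans rows 152–307 and columns from about 482 to 642. The held small tray's spigot is at (317,357), with its rim top at row 191.

```bash
python3 -c "
import pickle;from h import *
c=pickle.load(open('w8.pkl','rb'));print(ray(c,(603,250),.156),ray(c,(317,357),.2839), ray(c,(316,191),.238))
a=np.linspace(0,6.28,200)
for z in(.110,.115):p=proj(c,np.c_[.439+.0638*np.cos(a),-.2932+.0638*np.sin(a),0*a+z]);print(p.min(0),p.max(0))"
```

```text
[ 0.4393919  -0.28912335  0.156     ] [ 0.439618   -0.09640174  0.2839    ] [ 0.48879254 -0.09597774  0.238     ]
[483.04524901 151.52153922] [646.24115964 307.80739096]
[485.86775204 151.65044146] [651.94524935 310.43543345]
```

Request:
jog_arm(dr=[[0, 0, 0], [0, 0, 0], [0, 0, 0], [0, 0, 0], [0, 0, 0], [0, 0, 0], [0, 0, 0], [0, 0, 0], [0, 0, 0], [0, 0, 0]], translation=[[0, 0.4, 0], [0, 0.8, 0], [0, 0.9, 0], [0, 0.9, 0], [0, 0.9, 0], [0, 0.9, 0], [0, 0.9, 0], [0, 0.9, 0], [0, 0.8, 0], [0, 0.4, 0]], jaw=[0.2, 0.2, 0.2, 0.2, 0.2, 0.2, 0.2, 0.2, 0.2, 0.2])

```text
clock: 29.1
position: [0.4399, -0.294, 0.247]
ee_rot: [1.0, -0.001, -0.0, -0.0]
ft_force: [0.2, 0.1, -0.9]
grip_width: 0.392
grasp_force: 79.7
```

Request:
jog_arm(dr=[[0, 0, 0], [0, 0, 0], [0, 0, 0], [0, 0, 0], [0, 0, 0], [0, 0, 0]], translation=[[0, 0, 0.3], [0, 0, 0.6], [0, 0, 0.6], [0, 0, 0.4], [0, 0, 0], [0, 0, 0]], jaw=[0.2, 0.2, 0.2, 0.2, 0.2, 0.2])

```text
clock: 29.7
position: [0.4403, -0.2917, 0.2003]
ee_rot: [1.0, 0.0, 0.0, 0.0]
ft_force: [0.5, -0.6, -0.4]
grip_width: 0.393
grasp_force: 79.7
```

Request:
jog_arm(dr=[[0, 0, 0], [0, 0, 0], [0, 0, 0], [0, 0, 0], [0, 0, 0], [0, 0, 0]], translation=[[0, 0.02, 0.3], [0, 0, 0.2], [0, 0, 0.2], [0, 0, 0.18], [0, 0, 0], [0, 0, 0]], jaw=[0.2, 0.2, 0.2, 0.2, 0.2, 0.2])

```text
clock: 30.3
position: [0.4401, -0.2926, 0.178]
ee_rot: [1.0, 0.0, -0.0, -0.0]
ft_force: [0.5, -0.3, -1.8]
grip_width: 0.392
grasp_force: 79.7
```

Request:
jog_arm(dr=[[0, 0, 0], [0, 0, 0], [0, 0, 0], [0, 0, 0]], translation=[[0, 0, 0.05], [0, 0, 0.05], [0, 0, 0], [0, 0, 0]], jaw=[0.2, 0.2, 0.2, 0.2])

```text
clock: 30.7
position: [0.4404, -0.2928, 0.1761]
ee_rot: [1.0, 0.0, 0.0, 0.0]
ft_force: [-0.5, 0.1, 4.4]
grip_width: 0.394
grasp_force: 79.9
```

Request:
jog_arm(dr=[[0, 0, 0], [0, 0, 0], [0, 0, 0], [0, 0, 0], [0, 0, 0], [0, 0, 0], [0, 0, 0], [0, 0, 0], [0, 0, 0], [0, 0, 0]], translation=[[0, 0, 0], [0, 0, 0], [0, 0, 0], [0, 0, -0.2], [0, 0, -0.6], [0, 0, -0.9], [0, 0, -0.9], [0, 0, -0.9], [0, 0, -0.9], [0, -0.4, -0.2]], jaw=[0.7, 0.7, 0.7, 0.7, 0.7, 0.7, 0.7, 0.7, 0.7, 0.7])

```text
clock: 31.7
position: [0.4405, -0.2838, 0.2932]
ee_rot: [1.0, -0.001, 0.002, 0.001]
ft_force: [0.8, 0.5, -0.9]
grip_width: 0.701
grasp_force: 0.0
```

Request:
jog_arm(dr=[[0, 0, 0], [0, 0, 0], [0, 0, 0], [0, 0, 0], [0, 0, 0], [0, 0, 0], [0, 0, 0], [0, 0, 0], [0, 0, 0], [0, 0, 0]], translation=[[-0.1, -0.9, 0], [-0.1, -1, 0], [-0.1, -1, 0], [-0.1, -1, 0], [-0.1, -1, 0.2], [-0.1, -1, 0.6], [-0.1, -1, 0.9], [-0.1, -1, 0.9], [-0.1, -1, 0.9], [-0.1, -1, 0.9]], jaw=[0.7, 0.7, 0.7, 0.7, 0.7, 0.7, 0.7, 0.7, 0.7, 0.7])

```text
clock: 32.7
position: [0.4142, -0.0337, 0.1792]
ee_rot: [1.0, 0.0, -0.0, 0.0]
ft_force: [0.4, -0.5, 0.4]
grip_width: 0.697
grasp_force: 0.0
```

Request:
jog_arm(dr=[[0, 0, 0], [0, 0, 0], [0, 0, 0]], translation=[[-0.1, -0.9, 0.9], [0, -0.2, 0.4], [0, 0, 0]], jaw=[0.7, 0.7, 0.7])

```text
clock: 33.0
position: [0.4114, -0.007, 0.1468]
ee_rot: [1.0, 0.001, -0.001, -0.0]
ft_force: [0.2, 0.0, 0.4]
grip_width: 0.7
grasp_force: 0.0
```

```bash
python3 w.py w9
```

```text
[ 0.4122 -0.0079  0.1479] [ 1.      0.0003 -0.0005  0.0001] 33.05 tcp px [318.5175 306.7996]
```

View pics/w9.png

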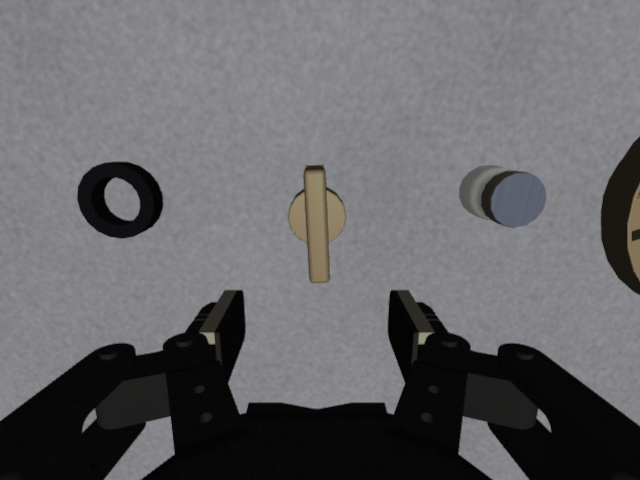

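The handle's bar runs from (315,170) to (319,282) and its cap is centred at about (317.5,217).

```bash
python3 -c "
import pickle;from h import *
c=pickle.load(open('w9.pkl','rb'));a,b=ray(c,(315.5,169),.062),ray(c,(319.5,282),.062)
print(a,b,(a+b)/2,np.linalg.norm(a-b),np.degrees(np.arctan2(*(a-b)[1::-1])),ray(c,(317.5,217),.022))"
```

```text
[ 0.46362427 -0.00634824  0.062     ] [ 0.38947911 -0.00920075  0.062     ] [ 0.42655169 -0.00777449  0.062     ] 0.07420001459173597 2.2031943781218915 [ 0.42565365 -0.00787289  0.022     ]
```

Request:
jog_arm(dr=[[0, 0, -0.55], [0, 0, 0], [0, 0, 0], [0, 0, 0], [0, 0, 0], [0, 0, 0], [0, 0, 0], [0, 0, 0], [0, 0, 0], [0, 0, 0]], translation=[[0, 0, 0], [0.3, 0, 0.5], [0.26, 0, 0.8], [0, 0, 0.8], [0, 0, 0.8], [0, 0, 0.8], [0, 0, 0.5], [0, 0, 0.16], [0, 0, 0], [0, 0, 0]], jaw=[0.6, 0.6, 0.6, 0.6, 0.6, 0.6, 0.6, 0.6, 0.6, 0])

```text
clock: 34.05
position: [0.4272, -0.0073, 0.0399]
ee_rot: [1.0, 0.019, 0.001, 0.0]
ft_force: [0.7, 0.0, 0.2]
grip_width: 0.44
grasp_force: 0.0
```

Request:
jog_arm(dr=[[0, 0, 0], [0, 0, 0], [0, 0, 0], [0, 0, 0], [0, 0, 0], [0, 0, 0], [0, 0, 0]], translation=[[0, 0, 0], [0, 0, 0], [0, 0, 0], [0, 0, 0], [0, 0, 0], [0, 0, 0], [0, 0, 0]], jaw=[0, 0, 0, 0, 0, 0, 0])

```text
clock: 34.75
position: [0.4272, -0.0072, 0.04]
ee_rot: [1.0, 0.019, 0.001, 0.0]
ft_force: [-2.2, -0.3, 7.5]
grip_width: 0.142
grasp_force: 78.5
```

Request:
jog_arm(dr=[[0, 0, 0], [0, 0, 0], [0, 0, 0], [0, 0, 0], [0, 0, 0], [0, 0, 0], [0, 0, 0], [0, 0, 0], [0, 0, 0], [0, 0, 0]], translation=[[0, 0, -0.3], [0, 0, -0.6], [0, 0, -0.9], [0, 0, -1], [0, 0, -1], [0, 0, -1], [0, 0, -1], [0, 0.2, -1], [0, 0.4, -1], [0, 0.6, -1]], jaw=[0, 0, 0, 0, 0, 0, 0, 0, 0, 0])

```text
clock: 35.75
position: [0.4274, -0.0366, 0.2608]
ee_rot: [1.0, 0.02, 0.0, 0.0]
ft_force: [0.1, 0.3, -1.7]
grip_width: 0.141
grasp_force: 78.1
```

Request:
jog_arm(dr=[[0, 0, 0], [0, 0, 0], [0, 0, 0], [0, 0, 0], [0, 0, 0], [0, 0, 0], [0, 0, 0], [0, 0, 0]], translation=[[0.06, 0.8, -1], [0.06, 0.8, -0.6], [0.06, 0.8, 0], [0.06, 0.6, 0], [0.06, 0.4, 0], [0, 0, 0], [0, 0, 0], [0, 0, 0]], jaw=[0, 0, 0, 0, 0, 0, 0, 0])

```text
clock: 36.55
position: [0.4384, -0.1207, 0.299]
ee_rot: [1.0, 0.02, -0.0, -0.0]
ft_force: [-0.1, 0.1, -1.3]
grip_width: 0.143
grasp_force: 78.1
```

```bash
python3 w.py w10
```

```text
[ 0.4385 -0.1208  0.299 ] [ 0.9998  0.02   -0.0001 -0.    ] 36.6 tcp px [316.6855 307.4192]
```

View pics/w10.png

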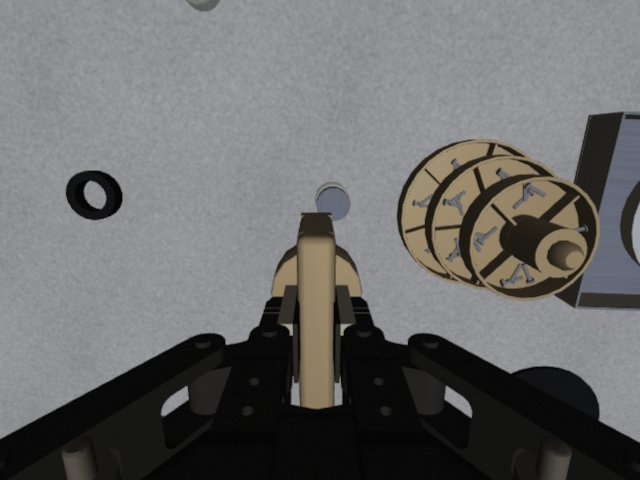

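The small tray is seated: its rim spans columns 470–599 and rows 177–299, with its spigot top at about (570,257). The held handle's bar runs straight along column 317, with its top face from row 236 to row 408.

```bash
python3 fitrim.py w10 470 599 177 299 .166 .051
python3 -c "
import pickle;from h import *
c=pickle.load(open('w10.pkl','rb'));print(ray(c,(570,257),.212),(ray(c,(318,236),.321)+ray(c,(317,408),.321))/2, ray(c,(317,247),.281))
for z in(.22,.281):
  a=np.linspace(0,6.28,200);p=proj(c,np.c_[.4377+.022*np.cos(a),-.1208+.022*np.sin(a),0*a+z]);print(p.min(0),p.max(0))"
```

```text
[ 0.4393 -0.2917  0.0497] [ 0.3 -0.3 -0.3  0.3]
[ 0.44037939 -0.28857169  0.212     ] [ 0.44071686 -0.12095351  0.321     ] [ 0.4600777  -0.12006934  0.281     ]
[281.93574749 220.65061462] [351.00301716 286.7154144 ]
[270.20911667 247.81728753] [362.95054826 333.98967758]
```

Request:
jog_arm(dr=[[0, 0, 0], [0, 0, 0], [0, 0, 0], [0, 0, 0], [0, 0, 0], [0, 0, 0], [0, 0, 0], [0, 0, 0], [0, 0, 0], [0, 0, 0]], translation=[[-0.03, 0.4, 0], [-0.03, 0.8, 0], [-0.03, 0.9, 0], [-0.03, 0.9, 0], [-0.03, 0.9, 0], [-0.03, 0.9, 0], [-0.03, 0.9, 0], [-0.02, 0.7, 0], [0, 0.42, 0], [0, 0, 0]], jaw=[0, 0, 0, 0, 0, 0, 0, 0, 0, 0])

```text
clock: 37.6
position: [0.439, -0.2935, 0.2988]
ee_rot: [1.0, 0.018, -0.0, -0.0]
ft_force: [-0.1, 0.4, -2.0]
grip_width: 0.147
grasp_force: 78.1
```

Request:
jog_arm(dr=[[0, 0, 0], [0, 0, 0], [0, 0, 0], [0, 0, 0], [0, 0, 0]], translation=[[0, 0, 0.3], [0, 0, 0.6], [0, 0, 0.5], [0, 0, 0], [0, 0, 0]], jaw=[0, 0, 0, 0, 0])

```text
clock: 38.1
position: [0.4393, -0.2918, 0.2641]
ee_rot: [1.0, 0.02, -0.0, -0.0]
ft_force: [0.7, -0.5, 0.1]
grip_width: 0.145
grasp_force: 78.1
```

Down 26 mm to seat at TCP z ≈ 0.238.

Request:
jog_arm(dr=[[0, 0, 0], [0, 0, 0], [0, 0, 0], [0, 0, 0], [0, 0, 0], [0, 0, 0], [0, 0, 0]], translation=[[0, 0, 0.3], [0, 0, 0.2], [0, 0, 0.2], [0, 0, 0.2], [0, 0, 0.06], [0, 0, 0], [0, 0, 0]], jaw=[0, 0, 0, 0, 0, 0, 0])

```text
clock: 38.8
position: [0.4393, -0.2924, 0.2403]
ee_rot: [1.0, 0.019, 0.0, 0.0]
ft_force: [0.0, 0.4, -1.7]
grip_width: 0.142
grasp_force: 78.1
```

Request:
jog_arm(dr=[[0, 0, 0], [0, 0, 0], [0, 0, 0], [0, 0, 0]], translation=[[0, 0, 0.05], [0, 0, 0.05], [0, 0, 0], [0, 0, 0]], jaw=[0, 0, 0, 0])

```text
clock: 39.2
position: [0.4395, -0.2925, 0.238]
ee_rot: [1.0, 0.019, 0.0, 0.0]
ft_force: [1.0, -0.4, 2.4]
grip_width: 0.141
grasp_force: 78.6
```

Request:
jog_arm(dr=[[0, 0, 0], [0, 0, 0], [0, 0, 0], [0, 0, 0], [0, 0, 0], [0, 0, 0], [0, 0, 0], [0, 0, 0], [0, 0, 0], [0, 0, 0]], translation=[[0, 0, 0.03], [0, 0, 0], [0, 0, 0], [0, 0, 0], [0, 0, 0], [0, 0, -0.3], [0, 0, -0.6], [0, 0, -0.9], [0, 0, -0.9], [0, 0, -0.5]], jaw=[0, 0, 0.6, 0.6, 0.6, 0.6, 0.6, 0.6, 0.6, 0.6])

```text
clock: 40.2
position: [0.4397, -0.2925, 0.3191]
ee_rot: [1.0, 0.019, 0.001, 0.001]
ft_force: [0.8, -0.7, 0.6]
grip_width: 0.601
grasp_force: 0.0
```

Request:
jog_arm(dr=[[0, 0, 0], [0, 0, 0], [0, 0, 0], [0, 0, 0], [0, 0, 0], [0, 0, 0], [0, 0, 0], [0, 0, 0]], translation=[[0, -0.6, 0], [0, -0.9, 0], [0, -0.9, 0], [0, -0.9, 0], [0, -0.9, 0], [0, -0.6, 0], [0, 0, 0], [0, 0, 0]], jaw=[0.6, 0.6, 0.6, 0.6, 0.6, 0.6, 0.6, 0.6])

```text
clock: 41.0
position: [0.4344, -0.1727, 0.3165]
ee_rot: [1.0, 0.019, -0.0, 0.0]
ft_force: [0.4, -0.6, -0.2]
grip_width: 0.601
grasp_force: 0.0
```

```bash
python3 - <<'E'
from workcell import optics
import cv2,numpy as np
a=optics.camera("side")["color"][40:320,160:500];b=optics.camera("scene")["color"][120:400,60:400]
cv2.imwrite("pics/fin.png",np.hstack([a,b])[:,:,::-1])
E
```

```text
(no output)
```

View pics/fin.png

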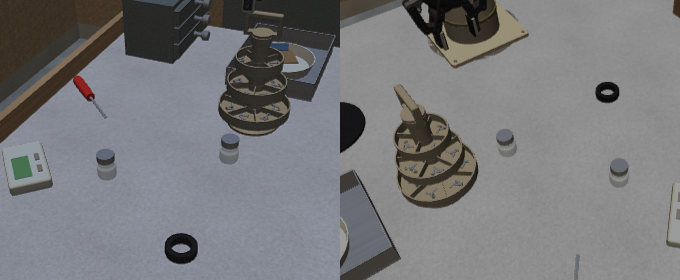

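The side (left) and scene (right) views show the full tower upright and level with the handle on top at (265,25) and (405,100). Both jars still stand where they were, and the gripper is clear.

```bash
python3 -c "
from workcell import manip;print(manip.hand_in())"
```

```text
the job is handed in; nothing more can be done
None
```

The tower is back together on its base in the order asked — large, medium and small tray, then the handle — seated and level in the last pictures, with both jars standing where they were; the cartridge was outside those last crops, but the arm stayed well clear of it, and I handed in at about 41 s.

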